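# Load a floss spool and hold its bayonet collar home

## Task

Load the floss dispenser: put the spool upright onto the spindle, down on the grey platter, then slip the knurled steel collar over the spindle's tip and turn it under light pressure, without forcing it, until its hidden keyway drops over the cross pin. Push the collar fully home, so that spool and platter go down against the spring to the stop, and finish while still holding the collar there with the gripper: do not let go. Leave the other things on the shelf where they are.

Things in the scene. Friction and masses are not known exactly. Their poses are not given: they have to be found in the camera images.
- dispenser: floss dispenser fixed to the shelf: white round foot 110 mm diameter, 16 mm high (on its rim, 47 mm out at +x, a small blade guard, top at 30 mm). Upright on its axis: a centring boss 21 mm diameter, from 16 to 40 mm above the shelf, and above it the steel spindle with a cross pin. Origin: centre of the foot's underside, z up
- spindle_tip (a point): tip of the spindle, 90 mm above the dispenser's origin. The spindle is 11 mm diameter from 40 to 85 mm, then tapers to the tip
- pin (a point): middle of the cross pin, 72 mm above the dispenser's origin: 4 mm wide and high, square, flat top at 74 mm, along the dispenser's x axis, sticking out both sides of the spindle, 21 mm from end to end
- platter_top (a point): centre of the top face of the grey platter, 60 mm diameter, on the dispenser's axis; the spool sits on it. 26 mm above the dispenser's origin when up, 18 mm when pressed to the stop
- platter (a joint): how far the platter is pressed down: 0 up, 0.008 m at its stop. Spring: 6 N to start, 10 N at the stop; the weight of spool and collar alone does not press it
- spool: white floss spool standing upright: two flanges 48 mm diameter, 40 mm tall over all, paper-coloured winding 42 mm diameter; through bore 25 mm diameter, which passes over the cross pin and fits the boss. Origin: centre of its underside, z up. About 50 g. Grip it across the flanges. It starts on one side of the dispenser, the collar on the other
- collar: knurled steel collar standing upright, 44 mm diameter, 38 mm tall, flat closed top, open underneath. Origin: centre of its underside, z up. About 300 g. Inside, over 34 mm depth: a 14 mm bore and one keyway straight across it, 6.5 mm wide, 28 mm long; so it fits the cross pin every half turn, within about 0.12 rad. Its direction is hidden, not told by the x axis; turn either way
- collar_rim (a point): centre of the collar's underside (same as its origin). Height above the shelf: 74 mm while it still rests on top of the cross pin; 66 mm when it has dropped over the pin and meets the top of the seated spool; 58 mm fully home, with the platter at its stop
- pump: white pump dispenser, closed and empty, 68 mm diameter, 168 mm tall, press button on top, spout to its -x; origin at the centre of its underside
- pill_crusher: stainless pill crusher, a steel cylinder 52 mm diameter, 84 mm tall (not knurled); origin at the centre of its underside
- denture_brush: yellow plastic denture brush lying flat, about 180 mm long along its x axis, 24 mm high; origin at its underside
- ring_dish: white ceramic ring dish, 80 mm diameter, 25 mm high; origin at the centre of its underside
- glasses_case: closed tortoiseshell reading-glasses case, 155 x 58 x 37 mm, long along its x axis; origin at the centre of its underside
- tumbler: white ceramic tumbler, 68 mm diameter, 95 mm tall; origin at the centre of its underside

How it is judged (in metres and radians):
On the way, in this order (a step that is already met when the one before it is completed fails the run):
1. the spool sits upright on the platter, around the spindle (horizontal distance between spool and dispenser below 0.004 m and angle between spool's own z axis and vertical below 0.1 rad and z of spool in the frame of platter_top below 0.0025 m), for 0.2 s.
2. the collar is over the spindle's tip (horizontal distance between collar and dispenser below 0.005 m and z of collar in the frame of dispenser below 0.082 m and angle between collar's own z axis and vertical below 0.15 rad), for 0.1 s.
At the end, for the whole second after the job is handed in: gripper still holding the collar, not touching the spool; collar upright on the axis (4 mm), underside at most 61.5 mm above the shelf, pressing the spool over 2 N; spool upright on the platter (4 mm off axis at most), platter down over 6 of its 8 mm; at rest (all of step 1 and value of joint platter above 0.006 m and horizontal distance between collar and dispenser below 0.004 m and angle between collar's own z axis and vertical below 0.12 rad and z of collar in the frame of dispenser below 0.0615 m and contact force between the fingers and collar above 1 N and contact force between collar and spool above 2 N and contact force between the fingers and spool below 0.5 N and linear speed of collar below 0.02 m/s); the arm keeps its last pose, push and grip.
It fails at once if the collar is forced: over 60 N on the dispenser while it still rides on the pin (contact force between collar and dispenser above 60 N and z of collar in the frame of dispenser above 0.068 m).
It fails at once if another thing on the shelf is shifted by more than 30 mm (distance of any of pump, pill_crusher, denture_brush, ring_dish, glasses_case, tumbler from where it was at the start of the episode above 0.03 m).
It also fails if it takes over 72 s, if anything falls off the work surface, if the arm or the gripper's body presses on something with over 40 N, if the wrist force passes 120 N, or if a joint passes its speed limit or range.

## Robot

A 6-joint arm with a two-finger parallel gripper is mounted at the origin on the work surface. World frame = base frame: x ahead of the robot, y to its left, z up, the work surface at z = 0. Lengths are in mm, angles in rad, forces in N, time in s.
With the tool pointing down it reaches from about 275 to 1000 mm from the base axis. Payload 8.4 kg.
Tool frame: the origin (TCP) lies on the centre line of the jaws, within the pads' length; the fingertips stand 17 mm ahead of it and the grasp point (between the pads) lies 2 mm behind it (r.tcp_to_tips is the z of the fingertips in the tool frame, in mm); z points along the fingers, y is the direction in which the jaws open and shut (so a half turn about z gives the same grasp; the last joint's range is limited). The gripper opens to 85 mm and grips with 20 to 120 N. Pads are 22 mm wide; open, the fingers measure 114 mm over their backs; the gripper's body (76 mm by 85 mm) begins 54 mm behind the grasp point. The pads swing forward as they close: fully open they stand 13 mm farther back than shut.
Start: joints at [-1.313, 0.353, 1.633, -0, 1.155, -0.002], TCP at [160.553, -604.029, 248.281] pointing down, gripper open.
Joint ranges: [-2.63, 2.63], [-0.92, 2.1], [0.06, 2.66], [-1.3, 4.44], [0, 2.69], [-3.02, 3.02]. Speed limits (rad/s): [2.22, 2.22, 2.79, 3.14, 3.14, 3.14].

## Interface

Orientations are given as [roll, pitch, yaw] about the fixed x, y, z axes, in that order (R = Rz(yaw) Ry(pitch) Rx(roll)).
In Python, from rig import r, cams, job gives the robot as it stands.
- The arm moves only by the tool drive_tool, never from a script. Its argument "deltas" is a list of rows, each a list of 4 numbers: the shift along the tool's x, y, z in cm, then the turn about the tool's z in rad. In form: [[x, y, z, roll], ...]. A call has 1 to 12 rows; each row shifts and turns the commanded pose from where the row before left it, along the tool's axes as they then stand; what a row does not reach is not made up. A row lasts 1/12 s, in which the tool goes at most 41.7 mm and 7.16 degrees, less where a joint would pass 70% of its speed; a pose out of reach is approached as far as the arm can. A call with a gripper value outside its range is refused whole. "jaw" is the closure, from 0 (fully open) to 1 (shut), set as the call begins (left out, the last holds). The fingers move at their own pace and stop on an object; "force" is the grip in N (left out, the last holds). Time passes only in rows, so rows that do not move let the fingers close. It gives the time, the measured TCP pose, the force and the opening at its end, in the units of the state.
- r.sense(): the state, without advancing time (a new reading comes with each control period).
- cams.grab_frame(name): name is "side" or "top"; returns (picture, depth): 420x560x3 uint8, red, green, blue; 420x560 float32, mm along the optical axis (not along the pixel's ray), 0 where there is no reading.
- cams.camera_params(name): a dict with "fx", "fy", "cx", "cy" (pixels), "R" (3x3) and "t" (3): a world point X has camera coordinates R X + t. Camera axes: x right, y down, z forward; pixel columns grow to the right and rows downward; lengths in mm; the calibration is good to about 2 mm. A picture is of the moment at which its call begins. camera_params takes no time and is no camera call.
- job.sign_off(): hands the job in, once; it reports no verdict.
The state is a dict: "clock": time; "qpos": joint angles; "qvel": joint speeds; "joint_efforts": joint torques, N m; "eef_pos": TCP position; "tcp_rot": TCP orientation; "contact_force": force on the tool from outside, world axes, zero at the start; "wrist_torque": the same for the moment, N m; "opening": opening from 0.0 (shut) to 1.0 (fully open).
Only numpy, scipy, OpenCV 4.12 (cv2) and the standard library are available. Lean on these libraries where they do the work, as an engineer would, in place of code of your own. Each camera call takes 0.05 s, during which the arm holds its last target. There are 200 camera calls.

## Working session

There is one attempt and no reset: what is moved stays moved. The work goes in short steps, Python scripts to look and compute and a tool call to move; the robot and the scene stay as the last step left them, time stands still between calls to the robot, and variables do not carry over. Pictures are saved under pics/ and viewed, about 8 in all and at most 12, crops included, and the job is handed in when it is done.

Besides the shell and the picture viewer there is one more tool, called in YAML: its name, and indented under it one key for each argument. drive_tool: Moves the arm, as the interface text tells. Its arguments: {"type":"object","properties":{"deltas":{"type":"array"},"jaw":{"type":"number"},"force":{"type":"number"}},"required":["deltas"]}

```bash
mkdir -p pics; ls; cat > h.py <<'E'
from rig import r, cams, job
import numpy as np, cv2
def snap(n,f):
    p,d=cams.grab_frame(n); cv2.imwrite(f'pics/{f}.png',p[:,:,::-1]); np.save(f'pics/{f}.npy',d); return p,d
def px2w(n,u,v,d=None,z=None):
    c=cams.camera_params(n); R=np.array(c['R']);t=np.array(c['t'])
    ray=np.array([(u-c['cx'])/c['fx'],(v-c['cy'])/c['fy'],1.])
    if d is None:
        o=-R.T@t; w=R.T@ray; d=(z-o[2])/w[2]
    return R.T@(ray*d-t)
E
python3 - <<'E'
from h import *
snap('top','t0');snap('side','s0')
for n in('top','side'):
    c=cams.camera_params(n);print(n,c['fx'],-np.array(c['R']).T@c['t'],np.array(c['R'])[2])
print(r.sense(), r.tcp_to_tips)
E
```

```text
pics
top 480.082450338762 [ 375.08772128  -71.51037255 1182.63210091] [ 0.18697692  0.01346701 -0.98227199]
side 398.0516483146104 [ 391.68325368 -786.23532865  680.44183657] [ 0.22166379  0.73301279 -0.6430843 ]
{'clock': 0.1, 'qpos': array([-1.31342212e+00,  3.53583565e-01,  1.63409302e+00,  2.38980921e-05,
        1.15518024e+00, -2.34950311e-03]), 'qvel': array([-0.00038206, -0.00133387, -0.00246559, -0.00083741,  0.00175981,
        0.00187976]), 'joint_efforts': array([-6.93878610e-04, -6.06359553e+01, -3.42821074e+01, -1.05707559e-04,
        3.84985702e-03,  3.13541960e-06]), 'eef_pos': array([ 160.43911748, -603.62268951,  247.61958452]), 'tcp_rot': array([-3.14032854e+00, -2.48214711e-05,  2.59714029e-01]), 'contact_force': array([-0.29400544, -0.58040846,  0.46465239]), 'wrist_torque': array([ 0.02006255, -0.01589218, -0.03816703]), 'opening': 1.0024850728068633} 17.0
```

View pics/t0.png

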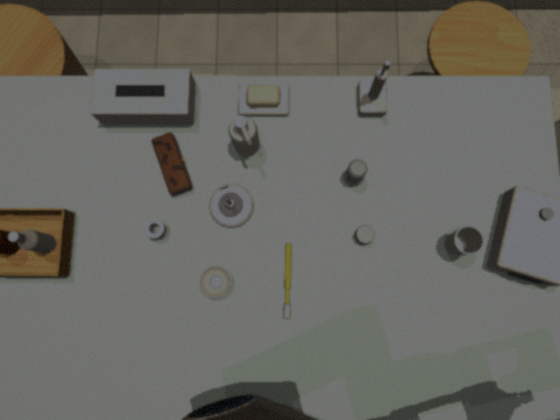

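View pics/s0.png

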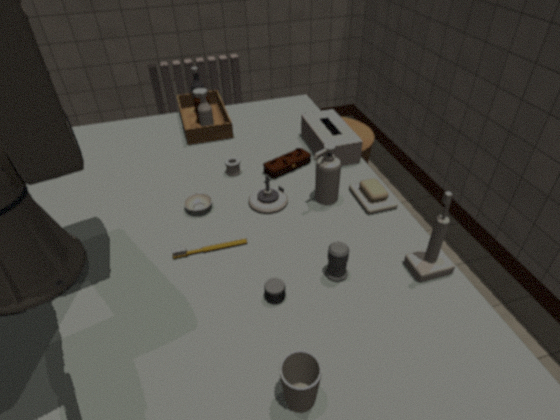

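The top view shows the spool (ring with a hole) at about (157,230), the dispenser at (231,205) and the collar at (364,235). The side view agrees, with spool (232,166), dispenser (268,197) and collar (275,290). I'll enlarge these for exact pixels.

```bash
python3 - <<'E'
import cv2,numpy as np
def tile(f,u,v,h=33):
    a=cv2.imread(f)[v-h:v+h,u-h:u+h]
    a=cv2.resize(a,(396,396)) if 0 else cv2.resize(a,(264,264),interpolation=cv2.INTER_CUBIC)
    a=np.clip(a.astype(float)*1.6,0,255).astype(np.uint8)
    for k in range(0,264,40): cv2.line(a,(k,0),(k,4),(0,0,255),1);cv2.line(a,(0,k),(4,k),(0,0,255),1)
    return a
T=np.hstack([tile('pics/t0.png',*p) for p in((157,230),(231,205),(364,235))])
S=np.hstack([tile('pics/s0.png',*p) for p in((232,166),(268,197),(275,290))])
cv2.imwrite('pics/c0.png',np.vstack([T,S]))
from h import *
for n,pts in(('t0',((157,230),(231,205),(364,235),(356,173),(244,132),(170,165),(215,283))),('s0',((232,166),(268,197),(275,288)))):
    d=np.load(f'pics/{n}.npy'); nm='top' if n[0]=='t' else 'side'
    for u,v in pts: print(n,u,v,np.round(px2w(nm,u,v,d[v,u])))
# heights near objects from top: centroid of points at height band
d=np.load('pics/t0.npy')
for (u,v),(lo,hi) in zip(((157,230),(364,235),(231,205)),((34,46),(32,44),(11,21))):
    P=np.array([px2w('top',x,y,d[y,x]) for y in range(v-28,v+28) for x in range(u-28,u+28) if d[y,x]>0])
    Q=P[(P[:,2]>lo)&(P[:,2]<hi)]; print(len(Q),Q.min(0).round(1),Q.max(0).round(1),((Q.min(0)+Q.max(0))/2).round(1),np.median(Q[:,2]))
E
```

```text
t0 157 230 [536. 261.   2.]
t0 231 205 [594.  74.  37.]
t0 364 235 [ 522. -247.   37.]
t0 356 173 [ 663. -225.   81.]
t0 244 132 [735.  33. 163.]
t0 170 165 [694. 228.  37.]
t0 215 283 [407. 112.   8.]
s0 232 166 [531. 236.  32.]
s0 268 197 [596.  64.  24.]
s0 275 288 [ 523. -259.   35.]Traceback (most recent call last):
  File "<stdin>", line 18, in <module>
  File "h.py", line 6, in px2w
    c=cams.camera_params(n); R=np.array(c['R']);t=np.array(c['t'])
ValueError: time passes only in moves, steps and waits
```

View pics/c0.png

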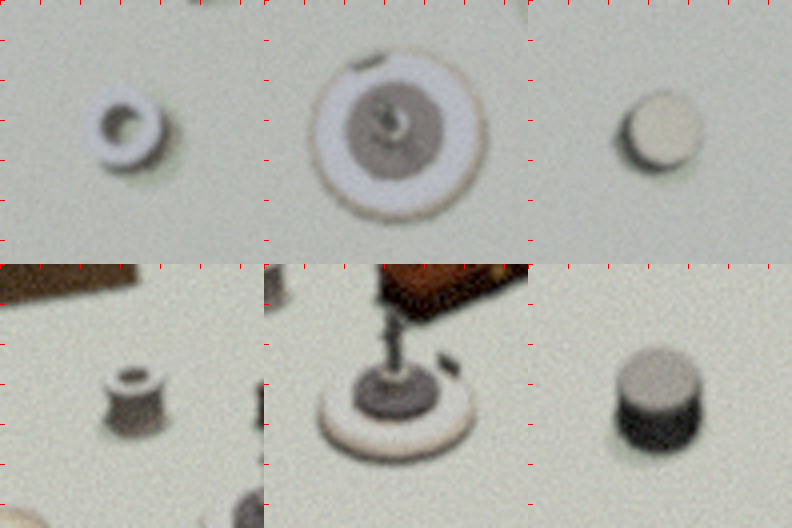

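```bash
cat > h2.py <<'E'
from h import *
def cloud(n,d,u,v,h=28):
    c=cams.camera_params(n);R=np.array(c['R']);t=np.array(c['t'])
    U,V=np.meshgrid(np.arange(u-h,u+h),np.arange(v-h,v+h)); D=d[v-h:v+h,u-h:u+h]
    P=np.stack([(U-c['cx'])/c['fx']*D,(V-c['cy'])/c['fy']*D,D],-1)[D>0]
    return (P-t)@R
E
python3 - <<'E'
from h2 import *
for a,u,v,z in(('spool',155.1,228.1,40),('platter',230.4,204.1,26),('foot',231.6,205.1,14),('guard',224,187.2,30),('collar',364.9,234.1,38)):
    print(a,px2w('top',u,v,z=z).round(1))
# side: tiles origin (199,133),(235,164),(242,257)
for a,tx,ty,o,z in(('spool',134,379-264,(199,133),40),('tip',393-264,310-264,(235,164),90),('platter',396-264,390-264,(235,164),26),('collar',659-528,379-264,(242,257),38)):
    print('side',a,px2w('side',o[0]+tx/4-.4,o[1]+ty/4-.4,z=z).round(1))
for n in('top','side'):
  d=np.load(f'pics/{n[0]}0.npy')
  for (u,v),(lo,hi) in zip((((157,230),(364,235),(231,205)) if n=='top' else ((232,166),(275,290),(268,197))),((35,46),(33,44),(11,19))):
    P=cloud(n,d,u,v);Q=P[(P[:,2]>lo)&(P[:,2]<hi)]
    c=Q[:,:2].astype(np.float32); (cc,rad)=cv2.minEnclosingCircle(c)
    print(n,len(Q),np.round(cc,1),round(rad,1),Q.mean(0).round(1))
  P=P[P[:,2]>50];print('spindle',len(P),P.mean(0) if len(P) else 0)
E
```

```text
spool [535.9 255.5  40. ]
platter [598.1  77.1  26. ]
foot [597.9  75.6  14. ]
guard [639.7  93.5  30. ]
collar [ 523.6 -249.    38. ]
side spool [535.2 249.9  40. ]
side tip [598.1  72.6  90. ]
side platter [596.8  70.2  26. ]
side collar [ 523.5 -254.4   38. ]
top 238 [536.2 258.4] 24.6 [535.8 257.6  41.1]
top 258 [ 524.1 -249.1] 22.3 [ 523.9 -249.2   38.3]
top 811 [598.5  77.2] 54.9 [595.   76.   15.9]
spindle 37 [597.47584679  76.33422856  79.80370147]
side 89 [535.3 254.5] 25.0 [534.1 254.6  37.8]
side 264 [ 523.3 -252.8] 21.8 [ 523.2 -253.6   36.2]
side 494 [629.1 115.7] 105.6 [603.   80.1  14.1]
spindle 56 [596.54224651  72.1892168   71.42351708]
```

drive_tool:
  deltas:
    - [0,0,0,-0.075]
    - [0,0,0,-0.075]
    - [2.5,-2.3,0,0]
    - [2.5,-2.3,0,0]
    - [2.5,-2.3,0,0]
    - [2.5,-2.3,0,0]
    - [2.5,-2.3,0,0]
    - [2.5,-2.3,0,0]
    - [2.5,-2.3,0,0]
    - [2.5,-2.3,0,0]
    - [2.5,-2.3,0,0]
    - [2.5,-2.3,0,0]
  jaw: 0
  force: 25

```text
clock: 1.1
eef_pos: [298.3, -291.8, 248.1]
tcp_rot: [-3.141, 0.0, 0.409]
contact_force: [1.3, -0.1, 0.1]
opening: 0.998
```

drive_tool:
  deltas:
    - [2.5,-2.3,0,0]
    - [2.5,-2.3,0,0]
    - [2.5,-2.3,0,0]
    - [2.5,-2.3,0,0]
    - [2.5,-2.3,0,0]
    - [2.5,-2.3,0,0]
    - [2.5,-2.3,0,0]
    - [2.5,-2.3,0,0]
    - [2.5,-2.3,0,0]
    - [2.5,-2.3,0,0]
    - [2.5,-2.3,0,0]
    - [0,0,0,0]

```text
clock: 2.1
eef_pos: [451.7, 52.5, 248.4]
tcp_rot: [-3.141, -0.002, 0.413]
contact_force: [-0.5, -0.4, 0.0]
opening: 0.996
```

drive_tool:
  deltas:
    - [2.3,-2.2,0,0]
    - [2.3,-2.2,0,0]
    - [2.3,-2.2,0,0]
    - [2.3,-2.2,0,0]
    - [2.2,-2.2,2,0]
    - [2.2,-2.2,3,0]
    - [2.2,-2.05,3,0]
    - [0,0,4,0]
    - [0,0,3,0]
    - [0,0,2,0]
    - [0,0,0,0]

```text
clock: 3.02
eef_pos: [530.0, 247.7, 75.2]
tcp_rot: [3.141, 0.008, 0.41]
contact_force: [-0.8, -1.2, -0.6]
opening: 0.997
```

```bash
python3 - <<'E'
from h2 import *
print(r.sense()['eef_pos'])
a,_=snap('side','s1');b,_=snap('top','t1')
f=lambda p,u,v:cv2.resize(p[v-45:v+45,u-45:u+45,::-1],(396,396),interpolation=cv2.INTER_CUBIC)
cv2.imwrite('pics/c1.png',np.clip(np.hstack([f(b,160,225),f(a,232,150)])*1.6,0,255).astype(np.uint8))
E
```

```text
[529.98381153 247.74812527  75.2171834 ]
```

View pics/c1.png

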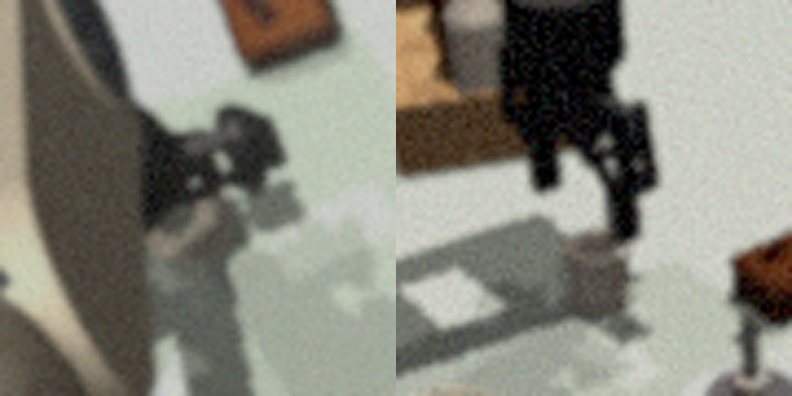

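The side view shows the two open fingers straddling the spool from above, with the near tip at crop (625,238). The gripper is about 8 mm short of the planned position, as the pose readout says. I'll correct that, descend and close.

drive_tool:
  deltas:
    - [0.8,-0.5,0,0]
    - [0,0,0,0]
    - [0,0,2.0,0]
    - [0,0,2.0,0]
    - [0,0,1.5,0]
    - [0,0,0,0]

```text
clock: 3.62
eef_pos: [538.0, 257.0, 23.9]
tcp_rot: [3.142, 0.001, 0.41]
contact_force: [-0.2, -0.2, 0.4]
opening: 0.999
```

drive_tool:
  deltas:
    - [0,0,0,0]
    - [0,0,0,0]
    - [0,0,0,0]
    - [0,0,0,0]
    - [0,0,0,0]
    - [0,0,0,0]
    - [0,0,0,0]
    - [0,0,0,0]
  jaw: 1
  force: 25

```text
clock: 4.28
eef_pos: [539.6, 257.7, 26.7]
tcp_rot: [-3.141, -0.003, 0.41]
contact_force: [-0.9, -0.1, 5.9]
opening: 0.549
```

drive_tool:
  deltas:
    - [0,0,-1,0]
    - [0,0,-2,0]
    - [0,0,-3,0]
    - [0,0,-3,0]
    - [0,0,-3,0]
    - [0,0,0,0]
    - [0,0,0,0]

```text
clock: 4.87
eef_pos: [539.9, 257.8, 148.1]
tcp_rot: [-3.141, -0.005, 0.41]
contact_force: [-0.5, 0.4, -1.5]
opening: 0.54
```

drive_tool:
  deltas:
    - [-0.2,1.5,0,0]
    - [-0.2,2.5,0,0]
    - [-0.2,3,0,0]
    - [-0.2,3,0,0]
    - [-0.2,3,0,0]
    - [-0.2,3,0,0]
    - [-0.2,2,0,0]
    - [-0.2,1.1,0,0]
    - [0,0,0,0]
    - [0,0,0,0]
    - [0,0,0,0]
    - [0,0,0,0]

```text
clock: 5.87
eef_pos: [599.4, 76.9, 144.8]
tcp_rot: [-3.141, 0.0, 0.411]
contact_force: [-0.6, -0.3, -0.6]
opening: 0.545
```

```bash
python3 - <<'E'
from h2 import *
print(r.sense()['eef_pos'])
a,_=snap('side','s2');b,_=snap('top','t2')
f=lambda p,u,v:cv2.resize(p[v-40:v+40,u-40:u+40,::-1],(400,400),interpolation=cv2.INTER_CUBIC)
cv2.imwrite('pics/c2.png',np.clip(np.hstack([f(b,231,200),f(a,268,175)])*2.,0,255).astype(np.uint8))
E
```

```text
[599.44817481  76.86860606 144.77565161]
```

View pics/c2.png

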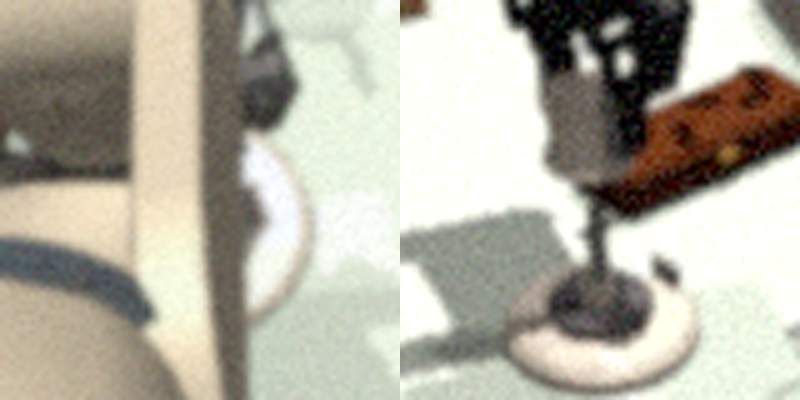

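The side crop shows the held spool, with its bottom centre at about x 591. That lies in line with the spindle axis (593 at the tip to 600 at the base). I still need the offset along y, so I'll use depth.

```bash
python3 - <<'E'
from h2 import *
from scipy.optimize import least_squares
c=cams.camera_params('side');R=np.array(c['R']);t=np.array(c['t'])
def fitcyl(f,u0,u1,v0,v1,zlo,zhi,rad,thr,g0):
    d=np.load(f'pics/{f}.npy'); im=cv2.imread(f'pics/{f}.png').mean(2)
    V,U=np.mgrid[v0:v1,u0:u1]; D=d[v0:v1,u0:u1]; m=(D>0)&(im[v0:v1,u0:u1]>thr)
    P=(np.stack([(U-c['cx'])/c['fx']*D,(V-c['cy'])/c['fy']*D,D],-1)[m]-t)@R
    P=P[(P[:,2]>zlo)&(P[:,2]<zhi)&(np.hypot(P[:,0]-g0[0],P[:,1]-g0[1])<rad+12)]
    s=least_squares(lambda q:np.hypot(P[:,0]-q[0],P[:,1]-q[1])-rad,g0,loss='soft_l1',f_scale=2)
    print(f,len(P),s.x.round(1),np.abs(s.fun).mean().round(1)); return P
P=fitcyl('s2',250,285,145,175,112,150,22,30,(597,74))
print(P[:,2].min(),P[:,2].max())
fitcyl('s2',255,285,165,195,48,88,5.5,0,(597,74))
fitcyl('s0',255,285,165,195,48,88,5.5,0,(597,74))
fitcyl('s0',222,245,155,178,3,36,22,30,(535.7,255))
fitcyl('s0',260,290,280,310,3,34,22,0,(523.6,-251))
# image: predicted bottom circle outlines
im=cv2.imread('pics/s2.png')
k=8;o=(235,130);crop=cv2.resize(im[130:205,235:310],None,fx=k,fy=k,interpolation=cv2.INTER_CUBIC);crop=np.clip(crop*2.2,0,255).astype(np.uint8)
def circ(x,y,z,rad,col):
    a=np.linspace(0,6.283,80);X=np.stack([x+rad*np.cos(a),y+rad*np.sin(a),0*a+z],1)@R.T+t
    q=np.stack([(X[:,0]/X[:,2]*c['fx']+c['cx']-o[0]+.5)*k,(X[:,1]/X[:,2]*c['fy']+c['cy']-o[1]+.5)*k],1)
    cv2.polylines(crop,[q.astype(np.int32)],True,col,1)
circ(597,72,118,24,(0,0,255));circ(597,72,26,30,(0,255,0));circ(597,72,85,5.5,(255,0,0));circ(597,72,40,10.5,(255,0,0))
cv2.imwrite('pics/c3.png',crop)
E
```

```text
s2 191 [596.7  72.9] 2.6
115.22003856734463 149.94173515120565
s2 59 [597.1  75.8] 1.4
s0 59 [597.5  75.9] 1.4
s0 159 [534.7 255.8] 2.9
s0 206 [ 523.4 -251.9] 0.7
```

View pics/c3.png

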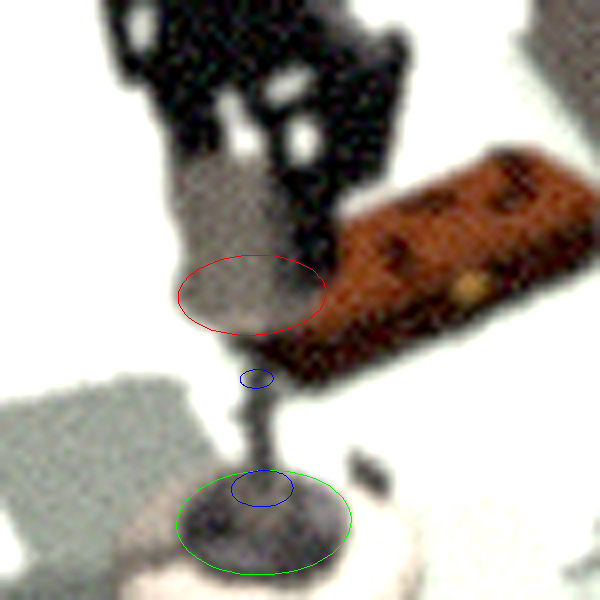

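The predicted circles for (597,72) match both the spool's bottom rim (red, bottom at 335) and the platter (green), so the spool is on the axis to within 1–2 mm. I'll lower it in steps and watch the force.

drive_tool:
  deltas:
    - [0,0,1.5,0]
    - [0,0,1.5,0]
    - [0,0,1,0]
    - [0,0,0.5,0]
    - [0,0,0.3,0]
    - [0,0,0,0]

```text
clock: 6.47
eef_pos: [599.9, 76.0, 96.5]
tcp_rot: [-3.141, 0.0, 0.41]
contact_force: [0.3, 0.3, -1.3]
opening: 0.548
```

drive_tool:
  deltas:
    - [0,0,0.5,0]
    - [0,0,0.5,0]
    - [0,0,0.5,0]
    - [0,0,0.5,0]
    - [0,0,0.4,0]
    - [0,0,0,0]

```text
clock: 6.97
eef_pos: [600.3, 75.7, 72.2]
tcp_rot: [3.142, -0.001, 0.41]
contact_force: [3.8, 1.4, -3.2]
opening: 0.544
```

drive_tool:
  deltas:
    - [0.1,0,0,0]
    - [0,0,0.2,0]
    - [0,0,0.2,0]
    - [0,0,0,0]
    - [0,0,0,0]

```text
clock: 7.38
eef_pos: [600.7, 76.0, 68.8]
tcp_rot: [-3.142, 0.0, 0.41]
contact_force: [1.7, 1.1, -0.6]
opening: 0.546
```

drive_tool:
  deltas:
    - [0.1,0,0.2,0]
    - [0,0,0.2,0]
    - [0,0,0.2,0]
    - [0,0,0.2,0]
    - [0,0,0,0]

```text
clock: 7.8
eef_pos: [601.4, 76.4, 60.4]
tcp_rot: [-3.141, 0.001, 0.41]
contact_force: [0.2, 0.6, -1.7]
opening: 0.548
```

drive_tool:
  deltas:
    - [0,0,0.2,0]
    - [0,0,0.2,0]
    - [0,0,0.2,0]
    - [0,0,0,0]

```text
clock: 8.13
eef_pos: [601.5, 76.4, 54.5]
tcp_rot: [-3.141, 0.0, 0.41]
contact_force: [0.1, 0.2, -1.0]
opening: 0.549
```

drive_tool:
  deltas:
    - [0,0,0.1,0]
    - [0,0,0.1,0]
    - [0,0,0,0]

```text
clock: 8.38
eef_pos: [601.9, 76.5, 52.9]
tcp_rot: [-3.142, -0.0, 0.41]
contact_force: [0.5, 0.2, -0.5]
opening: 0.548
```

drive_tool:
  deltas:
    - [0,0,0.1,0]
    - [0,0,0.1,0]
    - [0,0,0,0]

```text
clock: 8.63
eef_pos: [602.1, 76.5, 51.4]
tcp_rot: [3.141, -0.001, 0.41]
contact_force: [-0.7, 1.0, 5.4]
opening: 0.545
```

drive_tool:
  deltas:
    - [0,0,0,0]
    - [0,0,0,0]
    - [0,0,0,0]
    - [0,0,0,0]
    - [0,0,0,0]
    - [0,0,0,0]
  jaw: 0

```text
clock: 9.13
eef_pos: [601.7, 76.4, 50.9]
tcp_rot: [-3.142, 0.0, 0.41]
contact_force: [0.1, -0.7, 0.3]
opening: 0.999
```

drive_tool:
  deltas:
    - [0,0,-0.5,0]
    - [0,0,-2,0]
    - [0,0,-3,0]
    - [0,0,-4,0]
    - [0,0,-4,0]
    - [0,0,-2,0]
    - [0,0,0,0]

```text
clock: 9.72
eef_pos: [604.7, 76.8, 212.1]
tcp_rot: [3.139, -0.009, 0.41]
contact_force: [1.4, 0.1, 0.6]
opening: 1.001
```

drive_tool:
  deltas:
    - [-2.05,2.7,0,0]
    - [-2.05,2.7,0,0]
    - [-2.05,2.7,0,0]
    - [-2.05,2.7,0,0]
    - [-2.05,2.7,0,0]
    - [-2.05,2.7,0,0]
    - [-2.05,2.7,0,0]
    - [-2.05,2.7,0,0]
    - [-2.05,2.7,0,0]
    - [-2.05,2.7,0,0]
    - [0,0,0,0]
    - [0,0,0,0]

```text
clock: 10.72
eef_pos: [520.4, -254.2, 205.3]
tcp_rot: [-3.141, 0.001, 0.407]
contact_force: [-0.6, 0.4, -0.9]
opening: 1.002
```

```bash
python3 - <<'E'
from h2 import *
print(r.sense()['eef_pos'],r.sense()['qpos'])
a,_=snap('side','s4');b,_=snap('top','t4')
f=lambda p,u,v:cv2.resize(p[v-40:v+40,u-40:u+40,::-1],(400,400),interpolation=cv2.INTER_CUBIC)
cv2.imwrite('pics/c4.png',np.clip(np.hstack([f(b,231,200),f(a,268,185)])*2.,0,255).astype(np.uint8))
E
```

```text
[ 520.38616821 -254.20500724  205.27759985] [-4.57009138e-01  3.27896634e-01  1.77414969e+00  4.00791770e-05
  1.04058961e+00  7.07091658e-01]
```

View pics/c4.png

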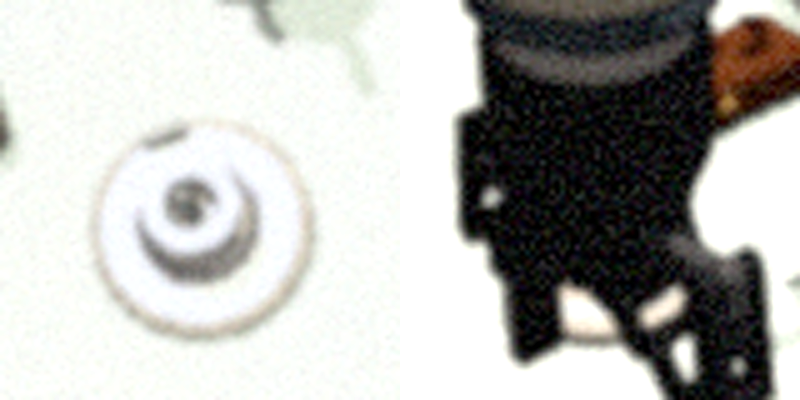

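The top crop shows the spool seated upright around the spindle at (190,215). Next I'll grip the collar twice, a quarter turn apart, to centre it in the jaws.

drive_tool:
  deltas:
    - [0.4,-0.1,2,0]
    - [0,0,3.5,0]
    - [0,0,4,0]
    - [0,0,3.5,0]
    - [0,0,2,0]
    - [0,0,1.5,0]
    - [0,0,0.5,0]
    - [0,0,0,0]
    - [0,0,0,0]

```text
clock: 11.57
eef_pos: [525.1, -249.8, 36.4]
tcp_rot: [3.141, -0.0, 0.411]
contact_force: [0.2, 0.2, -0.1]
opening: 0.995
```

drive_tool:
  deltas:
    - [0,0,0.6,0]
    - [0,0,0,0]

```text
clock: 11.73
eef_pos: [525.1, -250.4, 30.4]
tcp_rot: [3.141, -0.001, 0.41]
contact_force: [0.0, -0.1, 0.0]
opening: 1.001
```

drive_tool:
  deltas:
    - [0,0,0,0]
    - [0,0,0,0]
    - [0,0,0,0]
    - [0,0,0,0]
    - [0,0,0,0]
    - [0,0,0,0]
    - [0,0,0,0]
  jaw: 1
  force: 20

```text
clock: 12.32
eef_pos: [524.7, -250.5, 30.5]
tcp_rot: [3.141, -0.0, 0.41]
contact_force: [-1.2, 1.3, 5.8]
opening: 0.5
```

drive_tool:
  deltas:
    - [0,0,0,0]
    - [0,0,0,0]
    - [0,0,0,0]
    - [0,0,0,0]
    - [0,0,0,0]
  jaw: 0

```text
clock: 12.73
eef_pos: [524.5, -250.4, 29.8]
tcp_rot: [-3.142, 0.0, 0.41]
contact_force: [-0.4, -1.3, 0.1]
opening: 0.997
```

drive_tool:
  deltas:
    - [0,0,0,0.12]
    - [0,0,0,0.12]
    - [0,0,0,0.12]
    - [0,0,0,0.12]
    - [0,0,0,0.12]
    - [0,0,0,0.12]
    - [0,0,0,0.12]
    - [0,0,0,0.12]
    - [0,0,0,0.12]
    - [0,0,0,0.12]
    - [0,0,0,0.12]
    - [0,0,0,0.12]

```text
clock: 13.73
eef_pos: [524.6, -250.4, 29.9]
tcp_rot: [3.142, 0.0, -1.036]
contact_force: [-0.7, -0.4, 0.3]
opening: 0.998
```

drive_tool:
  deltas:
    - [0,0,0,0]
    - [0,0,0,0]
    - [0,0,0,0]
    - [0,0,0,0]
    - [0,0,0,0]
    - [0,0,0,0]
    - [0,0,0,0]
  jaw: 1
  force: 60

```text
clock: 14.32
eef_pos: [524.7, -250.4, 30.3]
tcp_rot: [-3.141, -0.0, -1.029]
contact_force: [-0.9, 0.9, 5.7]
opening: 0.486
```

drive_tool:
  deltas:
    - [0,0,-1,0]
    - [0,0,-2,0]
    - [0,0,-3,0]
    - [0,0,-3,0]
    - [0,0,-3,0]
    - [0,0,-1,0]
    - [0,0,0,0]
    - [0,0,0,0]

```text
clock: 14.98
eef_pos: [524.3, -250.3, 159.5]
tcp_rot: [-3.142, -0.0, -1.03]
contact_force: [-0.6, 1.0, -3.4]
opening: 0.484
```

drive_tool:
  deltas:
    - [-1.4,-1.3,0,0]
    - [-2.5,-2.4,0,0]
    - [-2.5,-2.4,0,0]
    - [-2.5,-2.4,0,0]
    - [-2.5,-2.4,0,0]
    - [-2.5,-2.4,0,0]
    - [-2.5,-2.4,0,0]
    - [-2.5,-2.4,0,0]
    - [-2.5,-2.4,0,0]
    - [-2,-1.9,0,0]
    - [-1.2,-1.1,0,0]
    - [0,0,0,0]

```text
clock: 15.98
eef_pos: [598.6, 84.6, 157.1]
tcp_rot: [3.139, 0.002, -1.027]
contact_force: [-0.8, 0.1, -2.6]
opening: 0.485
```

drive_tool:
  deltas:
    - [0,0,0,0]
    - [0,0,0,0]

```text
clock: 16.15
eef_pos: [598.2, 80.9, 158.1]
tcp_rot: [3.138, 0.001, -1.03]
contact_force: [-0.7, 0.8, -2.4]
opening: 0.485
```

```bash
python3 - <<'E'
from h2 import *
from scipy.optimize import least_squares
a,_=snap('side','s5')
p=r.sense()['eef_pos'];print(p,r.sense()['qpos'])
c=cams.camera_params('side');R=np.array(c['R']);t=np.array(c['t'])
k=8;o=(235,130);crop=cv2.resize(a[130:205,235:310,::-1],None,fx=k,fy=k,interpolation=cv2.INTER_CUBIC);crop=np.clip(crop*2.2,0,255).astype(np.uint8)
def circ(x,y,z,rad,col):
    g=np.linspace(0,6.283,80);X=np.stack([x+rad*np.cos(g),y+rad*np.sin(g),0*g+z],1)@R.T+t
    q=np.stack([(X[:,0]/X[:,2]*c['fx']+c['cx']-o[0]+.5)*k,(X[:,1]/X[:,2]*c['fy']+c['cy']-o[1]+.5)*k],1)
    cv2.polylines(crop,[q.astype(np.int32)],True,col,1)
zb=p[2]-30.3
circ(p[0]-1.2,p[1]-3.4,zb,22,(0,0,255));circ(597,72,66,24,(0,255,0));circ(597,72,85,5.5,(255,0,0))
cv2.imwrite('pics/c5.png',crop)
E
```

```text
[598.46310187  80.49803244 158.53396872] [ 1.31380506e-01  4.18710967e-01  1.75584205e+00 -3.57751309e-04
  9.69582304e-01  2.73299715e+00]
```

View pics/c5.png

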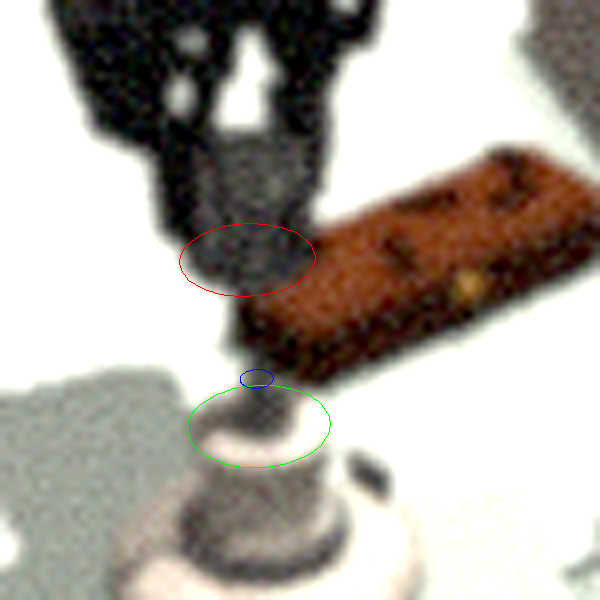

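The collar hangs about 5 mm beyond the axis in +y, as the readout says. Its rim is at (250,260) in the crop and the spindle at (257,378). I'll correct by −4.6 mm in y and lower it to just above the tip.

drive_tool:
  deltas:
    - [0.4,0.2,1,0]
    - [0,0,1,0]
    - [0,0,0.8,0]
    - [0,0,0,0]
    - [0,0,0,0]

```text
clock: 16.62
eef_pos: [599.2, 76.6, 130.9]
tcp_rot: [3.14, 0.001, -1.031]
contact_force: [0.5, 1.1, -2.2]
opening: 0.485
```

drive_tool:
  deltas:
    - [0,0.1,0.4,0]
    - [0,0,0.4,0]
    - [0,0,0.3,0]
    - [0,0,0,0]

```text
clock: 16.95
eef_pos: [598.6, 76.5, 120.3]
tcp_rot: [3.141, 0.0, -1.03]
contact_force: [-0.7, 0.3, -4.6]
opening: 0.485
```

drive_tool:
  deltas:
    - [0,0,0.2,0]
    - [0,0,0.2,0]
    - [0,0,0,0]

```text
clock: 17.2
eef_pos: [598.8, 76.5, 116.6]
tcp_rot: [3.141, 0.0, -1.03]
contact_force: [-0.4, -1.1, -3.6]
opening: 0.49
```

drive_tool:
  deltas:
    - [0,0,0.2,0]
    - [0,0,0.2,0]
    - [0,0,0.2,0]
    - [0,0,0,0]

```text
clock: 17.53
eef_pos: [598.7, 76.5, 110.5]
tcp_rot: [3.141, 0.0, -1.03]
contact_force: [-0.8, 0.7, -2.4]
opening: 0.488
```

drive_tool:
  deltas:
    - [0,0,0.2,0]
    - [0,0,0.2,0]
    - [0,0,0.15,0]
    - [0,0,0,0]

```text
clock: 17.87
eef_pos: [598.7, 76.5, 105.0]
tcp_rot: [3.141, 0.0, -1.03]
contact_force: [0.5, 0.1, -3.2]
opening: 0.488
```

drive_tool:
  deltas:
    - [0,0,0.1,0]
    - [0,0,0.1,0]
    - [0,0,0.05,0]
    - [0,0,0,0]

```text
clock: 18.2
eef_pos: [599.2, 76.5, 103.8]
tcp_rot: [-3.141, -0.0, -1.03]
contact_force: [-2.7, -0.4, 5.9]
opening: 0.485
```

drive_tool:
  deltas:
    - [0,0,0.05,-0.06]
    - [0,0,0.05,-0.06]
    - [0,0,0,-0.06]
    - [0,0,0,-0.06]
    - [0,0,0,-0.06]

```text
clock: 18.62
eef_pos: [599.5, 76.7, 102.6]
tcp_rot: [-3.14, -0.001, -0.727]
contact_force: [0.1, 1.2, -2.8]
opening: 0.484
```

drive_tool:
  deltas:
    - [0,0,0.1,0]
    - [0,0,0.1,0]
    - [0,0,0,0]

```text
clock: 18.87
eef_pos: [598.9, 76.9, 99.7]
tcp_rot: [-3.141, 0.0, -0.732]
contact_force: [-0.3, 3.5, -2.9]
opening: 0.485
```

The collar has dropped over the pin: it is below 70 mm with no vertical resistance. I'll keep going down to the spool.

drive_tool:
  deltas:
    - [0,0,0.1,0]
    - [0,0,0.1,0]
    - [0,0,0.1,0]
    - [0,0,0.1,0]
    - [0,0,0,0]

```text
clock: 19.28
eef_pos: [598.9, 76.8, 96.0]
tcp_rot: [-3.141, 0.0, -0.731]
contact_force: [-2.3, 4.1, 0.5]
opening: 0.487
```

drive_tool:
  deltas:
    - [0,0,0.1,0]
    - [0,0,0.2,0]
    - [0,0,0.2,0]
    - [0,0,0,0]
    - [0,0,0,0]

```text
clock: 19.7
eef_pos: [598.9, 76.8, 91.1]
tcp_rot: [-3.141, 0.0, -0.731]
contact_force: [-2.5, 4.6, 1.2]
opening: 0.487
```

drive_tool:
  deltas:
    - [0,0,0.15,0]
    - [0,0,0.15,0]
    - [0,0,0.15,0]
    - [0,0,0,0]
    - [0,0,0,0]

```text
clock: 20.12
eef_pos: [599.1, 76.8, 88.2]
tcp_rot: [-3.141, -0.0, -0.73]
contact_force: [-7.0, 4.3, 17.8]
opening: 0.485
```

The collar is at the stop: underside about 57.9 mm, force rising to 18 N. I'll let it settle and check by camera.

drive_tool:
  deltas:
    - [0,0,0,0]
    - [0,0,0,0]
    - [0,0,0,0]
    - [0,0,0,0]
    - [0,0,0,0]
    - [0,0,0,0]

```text
clock: 20.62
eef_pos: [599.1, 76.8, 88.2]
tcp_rot: [-3.141, -0.0, -0.731]
contact_force: [-6.9, 4.4, 17.1]
opening: 0.484
```

```bash
python3 - <<'E'
from h2 import *
a,_=snap('side','s6');s=r.sense()
print(s['eef_pos'],s['contact_force'],s['wrist_torque'],s['opening'],abs(s['qvel']).max())
cv2.imwrite('pics/c6.png',np.clip(cv2.resize(a[130:220,225:315,::-1],(600,600),interpolation=cv2.INTER_CUBIC)*2.0,0,255).astype(np.uint8))
E
```

```text
[599.12324499  76.78187759  88.15249515] [-6.11198494  4.96690137 17.98227836] [0.64371382 1.34991933 0.05437943] 0.4845543568081225 0.0014360679476330927
```

View pics/c6.png

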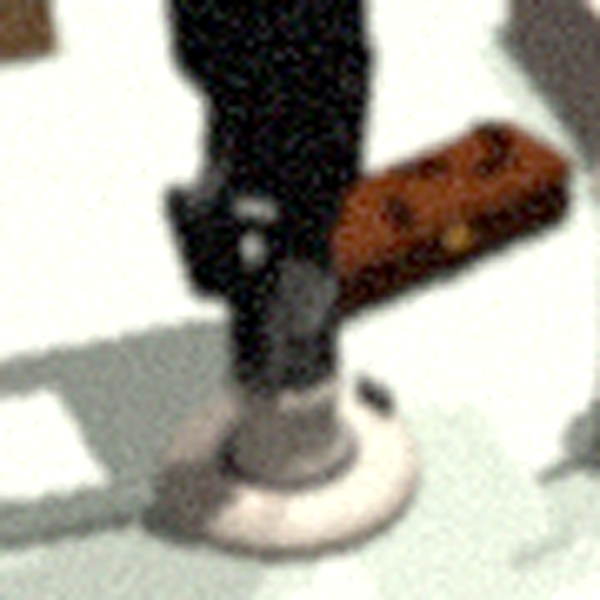

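The picture shows the collar sitting straight on the spool at (290,385), with the spool pressed deep onto the platter and the gripper still holding the collar. The arm is at rest.

```bash
python3 -c "
from rig import job
print(job.sign_off())"
```

```text
the job is handed in; nothing more can be done
None
```

The floss dispenser is loaded: the spool is on the platter, and the collar is over the cross pin, pushed to the stop and still held by the gripper. I handed the job in at about 20.7 s of the 72 s allowed.

- **Spool:** I lowered it over the spindle and released it on the platter. The top camera then showed it seated around the spindle.
- **Collar:** I gripped it twice, a quarter turn apart, to centre it in the jaws. It met the pin at about 73.5 mm with roughly 9 N on it. After a turn of about 0.3 rad it dropped over the pin, and I pushed it home.

**Last checks:**
- **Height:** the collar's underside was at about 57.9 mm, worked out from the gripper position; 58 mm is fully home.
- **Force and rest:** the upward force on the tool was about 18 N, with the grip set to 60 N and the arm at rest.
- **Side view:** the collar sat directly on the spool.

**What disagreed or was not confirmed:**
- The two cameras differed by about 4 mm in y, so I placed things by relative position and touch.
- A side force of about 8 N remained at the end.
- On the way down from the spool's height, the push read lower than the spring should give (1.2 N with the platter about 5 mm down). It rose to 18 N at the stop.
- The fingers' clearance from the spool, about 13 mm, comes from geometry and was not clearly visible in the picture.

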